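# Clamp a graphite mould in a quick-release bench vise

## Task

The graphite mould stands loose between the open jaws of the bench vise and has to be held so that its rim can be dressed. Squeeze the quick-release trigger and, keeping it squeezed, run the front jaw gently up until the mould sits flat against both jaw linings; let the trigger spring back, then turn the crank handle clockwise until the mould is held firmly, but do not force it, for graphite chips. Let go, leaving the vise clamped and the other things on the bench undisturbed.

Things in the scene. Friction and masses are not known exactly. Their poses are not given: they have to be found in the camera images.
- vise: grey iron quick-release bench vise on a wooden riser, bolted down. Origin on the bench below the rear jaw's clamping face; x = along the screw from handle (front) to rear jaw, the way it closes; y across the jaws; z up. Bed 305 mm long (230 mm before the origin), 86 mm wide, top 75 mm above the bench; jaws 110 mm wide, tops at 125 mm, with 10 mm wooden linings. Screw axis at y = 0, 100 mm up
- rear_liner: wooden lining of the fixed rear jaw, 10 x 110 x 46 mm; origin and axes as the vise; clamping face in the plane x = 0
- front_liner: wooden lining of the sliding front jaw, 10 x 110 x 46 mm, on a rubber backing that gives a little under load; origin on the bench below its clamping face (the plane x = 0, facing +x), axes as the vise: minus its x in the vise's frame is the jaws' opening
- carriage (a joint): m: how far the carriage (the iron block before the front jaw, with trigger, screw and handle) is slid in; the jaws' opening is 0.125 m less this less the screw's feed (0.0038 m x handle angle), unloaded. A tooth on the trigger latches it to a rack in the bed, 6 mm a notch, 1.6 mm play. Trigger squeezed, carriage and jaw slide freely as one: 6 to 10 N of drag at 20 to 50 mm/s
- trigger (a joint): quick-release trigger, rad: 0 sprung back (its tooth home in the rack), 0.30 squeezed to its stop; the carriage is free above 0.2. After letting go it springs back as the tooth drops into a notch, which may push the carriage back by up to 2.2 mm; it may hang part-way on a crest of the rack until the handle is turned a little and the tooth drops in
- trigger_grip (a point): where to squeeze: point over the middle of the carriage, 150 mm above the bench, 80 mm in front of the front jaw's clamping face; moves with the carriage; axes as the vise. Between two upright plates, each 24 mm long in x, that stick up from the carriage's top (120 mm high) to 172 mm: thumb rest at +y, trigger lever at -y. 40 mm free in x to the front jaw, 95 mm to the crank
- thumb_rest (a point): centre of the fixed iron thumb rest's outer face (10 mm thick plate), 19 mm to +y of trigger_grip, same height; axes as the vise
- trigger_pad (a point): centre of the steel trigger lever's outer face (8 mm thick, hinged 38 mm lower about a line along x), 150 mm above the bench: 28 mm to -y of trigger_grip at rest, 17 mm when squeezed to its stop. Squeezed across y against the thumb rest, so 47 mm wide free and 36 mm squeezed; 8 N on the lever starts it, 13 N holds it at the stop
- handle (a joint): crank handle of the screw, rad: 0 with its knob straight up; grows clockwise as seen from the front looking at the jaws, which tightens (knob at the top goes to the vise's -y); 24 mm of jaw travel a turn (steep three-start thread). After the trigger is let go there are 0 to 6 mm of slack (up to 1.6 rad, more if the jaw was left short), latch play included. It stays where it is left
- handle_centre (a point): middle of the crank on the screw's axis, 100 mm above the bench, 106 mm in front of trigger_grip; moves with the carriage; x is the screw's axis, z points along the crank arm (50 mm long, 10 mm thick in x, a 28 mm ball counterweight opposite). Running free it takes a steady 0.3 N m; once the jaw bites, the torque climbs by 0.0038 N m for each N on the mould; in under 1 rad more it would chip
- knob_centre (a point): centre of the crank's wooden knob: revolving grip 22 mm thick, 56 mm long along x, 50 mm from the screw's axis, 36 mm before the crank arm. Spins on its pin, so it can be pinched across y from above and carried round, hand upright. Push here: running free 6 to 7 N; firm is 10 N as it comes to rest after a small slow turn (11 N while turning), 70 N on the mould; under 8.5 N slack, over 12 N forced
- mould_centre (a point): centre of the dark graphite block mould, 70 mm (x, across the jaws) x 80 mm (y) x 55 mm high, round 50 mm cavity in its top; about 0.4 kg, brittle; loose on the bed between the jaws, a little askew and 1 to 25 mm short of the rear jaw
- mould: the same mould; origin at the centre of its underside, 75 mm above the bench, axes along its sides as above
- ring_mould_centre (a point): bystander: dark iron ring mould, 88 mm wide, 34 mm high, with a 250 mm rod handle towards its -x; to be left alone
- shears_pivot (a point): bystander: shears with blue-green loop handles, 235 mm long, 14 mm high; the pivot; to be left alone
- wax_tin_centre (a point): bystander: small round tin, 60 mm wide, 55 mm high; its centre; to be left alone
- paddle_centre (a point): bystander: wooden paddle, 225 mm long, 14 mm thick; where blade and handle meet; to be left alone
Not all that is in view belongs to the job. Leave any orange or purple look-alike of the mould alone.

How it is judged:
By the outcome, as a careful person would: the job done as asked, in the order asked, and still so for the second after the job is handed in, with the robot touching nothing.
It also fails if it takes over 58 s, if anything falls off the work surface, if the arm or the gripper's body presses on something with over 40 N, if the wrist force passes 120 N, or if a joint passes its speed limit or range.

## Robot

A 6-joint arm with a two-finger parallel gripper is mounted at the origin on the work surface. World frame = base frame: x ahead of the robot, y to its left, z up, the work surface at z = 0. Lengths are in m, angles in rad, forces in N, time in s.
With the tool pointing down it reaches from about 0.375 to 0.925 m from the base axis. Payload 5.7 kg.
Tool frame: the origin (TCP) lies on the mounting face of the last link; the fingertips stand r.tcp_to_tips ahead of it and the grasp point (between the pads) lies 155 mm ahead of it (r.tcp_to_tips is the distance from the TCP to the fingertips, in m); z points along the fingers, y is the direction in which the jaws open and shut (so a half turn about z gives the same grasp; the last joint's range is limited). The gripper opens to 85 mm and grips with 20 to 120 N. Pads are 22 mm wide; open, the fingers measure 114 mm over their backs; the gripper's body (76 mm by 85 mm) begins 54 mm behind the grasp point. The pads swing forward as they close: fully open they stand 13 mm farther back than shut.
Start: joints at [1.026, 0.359, 1.51, -0, 1.272, -0.115], TCP at [0.25, 0.545, 0.405] pointing down, gripper open.
Joint ranges: [-2.97, 2.97], [-1.01, 2.36], [0.21, 2.38], [-0.96, 4.11], [0.2, 2.71], [-2.98, 2.98]. Speed limits (rad/s): [2.39, 2.39, 3.14, 3.14, 3.14, 3.14].

## Interface

Orientations are given as a unit quaternion [x, y, z, w].
In Python, from plant import r gives the robot as it stands.
- The arm moves only by the tool arm_command, never from a script. Its argument "steps" is text: rows parted by semicolons, each of 5 numbers parted by spaces: the finger opening in m, from 0 to 0.0854, then the shift along the tool's x, y, z in m, then the turn about the tool's z in degrees. A call has 1 to 5 rows; each row shifts and turns the commanded pose from where the row before left it, along the tool's axes as they then stand; what a row does not reach is not made up. A row lasts 1/12 s, in which the tool goes at most 41.7 mm and 7.16 degrees, less where a joint would pass 70% of its speed; a pose out of reach is approached as far as the arm can. A call with a gripper value outside its range is refused whole. The fingers move at their own pace and stop on an object; the grip force is fixed at half the most. Time passes only in rows, so rows that do not move let the fingers close. It gives the time, the measured TCP pose, the force and the opening at its end, in the units of the state.
- r.state(): the state, without advancing time (a new reading comes with each control period).
- r.grab_frame(name): name is "side" or "top" or "wrist"; returns the picture (384x512x3 uint8, red, green, blue); there is no depth.
- r.calibration(name): a dict with "camera_matrix" (3x3 intrinsics, pixels), "position" and "attitude" of the camera in the world. Camera axes: x right, y up, looking along -z (the intrinsics and any distortion apply to the point x, -y, -z); pixel columns grow to the right and rows downward; lengths in m; the calibration is good to about 2 mm. A picture is of the moment at which its call begins: read the wrist's pose just before it. calibration takes no time and is no camera call; for the wrist camera it gives the pose at the moment of the call.
- r.close_job(): hands the job in, once; it reports no verdict.
The state is a dict: "t": time; "joint_positions": joint angles; "joint_velocities": joint speeds; "tau": joint torques, N m; "tcp_pos": TCP position; "orientation": TCP orientation; "contact_force": force on the tool from outside, world axes, zero at the start; "ft_torque": the same for the moment, N m; "opening": opening from 0.0 (shut) to 1.0 (fully open).
Only numpy, scipy, OpenCV 4.12 (cv2) and the standard library are available. Lean on these libraries where they do the work, as an engineer would, in place of code of your own. Each camera call takes 0.05 s, during which the arm holds its last target.

## Working session

There is one attempt and no reset: what is moved stays moved. The work goes in short steps, Python scripts to look and compute and a tool call to move; the robot and the scene stay as the last step left them, time stands still between calls to the robot, and variables do not carry over. Pictures are saved under pics/ and viewed, and the job is handed in when it is done.

Besides the shell and the picture viewer there is one more tool, called after "Call:" as a command line: name --argument value ..., lists and objects as JSON in quotes. arm_command: Moves the arm, as the interface text tells. Its arguments: {"type":"object","properties":{"steps":{"type":"string"}},"required":["steps"]}

```bash
ls; mkdir -p pics
python3 - <<'E'
from plant import r
import cv2,numpy as np
print(r.state()); print(r.tcp_to_tips)
for n in ("side","top","wrist"):
    c=r.calibration(n); print(n,c)
    im=r.grab_frame(n); cv2.imwrite(f"pics/{n}0.png",im[:,:,::-1])
E
```

```text
pics
{'t': 0.0, 'joint_positions': array([ 1.02589409e+00,  3.59490666e-01,  1.51145513e+00,  9.23556937e-06,
        1.27250739e+00, -1.15095727e-01]), 'joint_velocities': array([-0.00106513,  0.00012036,  0.00061972,  0.00144974, -0.00194637,
       -0.00036353]), 'tau': array([ 9.02510565e-04, -5.27619588e+01, -2.78628141e+01, -2.54377856e-04,
        1.30318687e-02, -6.57363103e-06]), 'tcp_pos': array([0.24982475, 0.54510434, 0.40385319]), 'orientation': array([ 2.13254145e-01,  9.76996317e-01, -8.78642164e-04, -3.05620063e-04]), 'contact_force': array([ 0.41476303, -0.15872923, -0.02654844]), 'ft_torque': array([-0.0272754 , -0.02210219, -0.00621215]), 'opening': 1.0014888456668387}
0.1734
side {'camera_matrix': array([[450.08157869,   0.        , 261.33794017],
       [  0.        , 450.08157869, 195.45775977],
       [  0.        ,   0.        ,   1.        ]]), 'position': array([ 0.24219859, -0.88120583,  0.87979884]), 'attitude': array([ 0.42625305, -0.06862215, -0.15814053,  0.88802641])}
top {'camera_matrix': array([[418.40358301,   0.        , 245.6706499 ],
       [  0.        , 418.40358301, 186.71551225],
       [  0.        ,   0.        ,   1.        ]]), 'position': array([0.29768972, 0.01785256, 1.45424449]), 'attitude': array([ 0.05657053, -0.06223484, -0.70201577,  0.70717781])}
wrist {'camera_matrix': array([[268.45174357,   0.        , 256.07968505],
       [  0.        , 268.45174357, 192.62398668],
       [  0.        ,   0.        ,   1.        ]]), 'position': array([0.17478337, 0.57907815, 0.37236103]), 'attitude': array([-0.13616434, -0.08696506,  0.53352597,  0.83020864])}
```

View pics/side0.png

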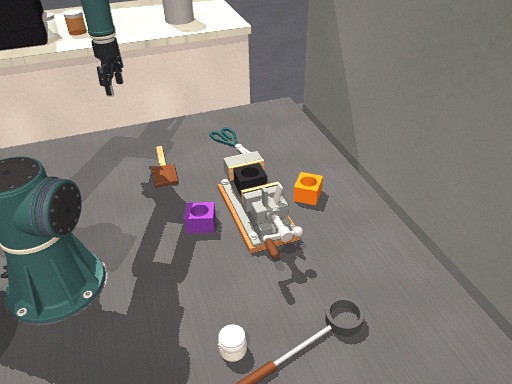

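View pics/top0.png

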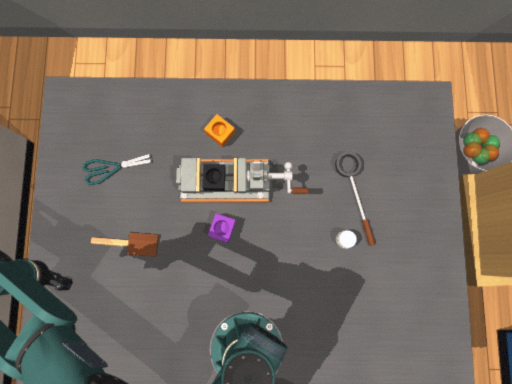

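View pics/wrist0.png

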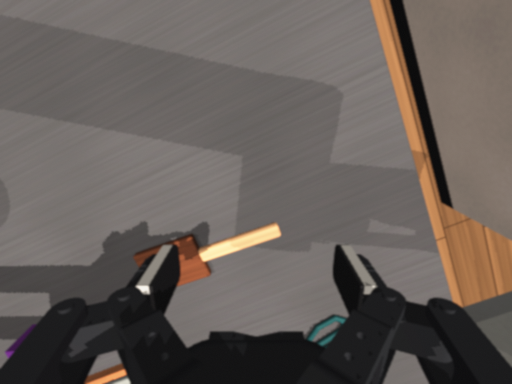

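```bash
cat > h.py <<'E'
import numpy as np,cv2
from scipy.spatial.transform import Rotation as R
def ray(c,uv):
    K=np.array(c["camera_matrix"]);d=np.linalg.inv(K)@np.array([uv[0],uv[1],1.]);d=np.array([d[0],-d[1],-d[2]])
    d=R.from_quat(c["attitude"]).apply(d);return np.array(c["position"]),d/np.linalg.norm(d)
def plane(c,uv,z):
    p,d=ray(c,uv);return p+d*(z-p[2])/d[2]
def proj(c,P):
    q=R.from_quat(c["attitude"]).inv().apply(np.array(P)-np.array(c["position"]));q=np.array([q[0],-q[1],-q[2]])
    u=np.array(c["camera_matrix"])@q;return u[:2]/u[2]
def tri(c1,u1,c2,u2):
    p,d=ray(c1,u1);q,e=ray(c2,u2)
    s=np.linalg.lstsq(np.c_[d,-e],q-p,rcond=None)[0];a=p+s[0]*d;b=q+s[1]*e
    return (a+b)/2,np.linalg.norm(a-b)
def crop(src,dst,x0,y0,x1,y1,k):
    im=cv2.imread(src)[y0:y1,x0:x1];cv2.imwrite(dst,cv2.resize(im,None,fx=k,fy=k,interpolation=cv2.INTER_CUBIC))
E
python3 - <<'E'
from h import *
crop("pics/top0.png","pics/top0c.png",170,140,330,215,5)
crop("pics/side0.png","pics/side0c.png",200,140,330,265,4.5)
E
```

```text
(no output)
```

View pics/top0c.png

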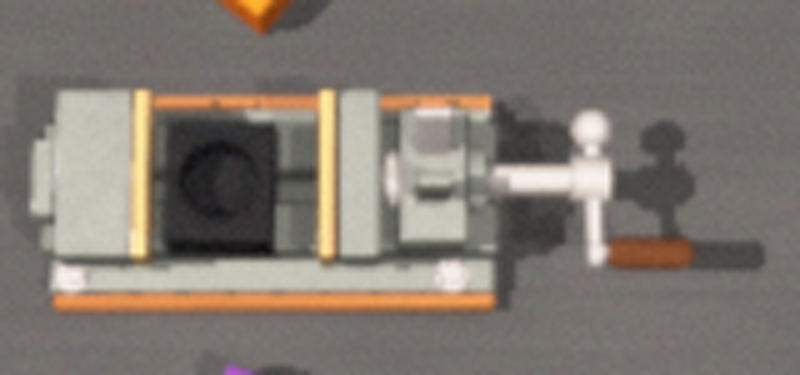

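View pics/side0c.png

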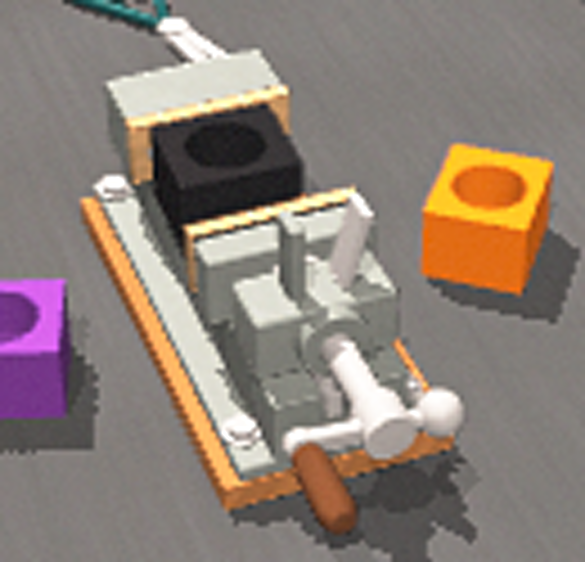

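Run:
```python
from h import *
from plant import r
t=r.calibration("top");s=r.calibration("side")
T=lambda x,y:(170+x/5-.4,140+y/5-.4); S=lambda x,y:(200+x/4.5-.4,140+y/4.5-.4)
def P(n,u,z): print(n,np.round(plane(t,T(*u),z),4))
P("rear a",(151,90),.125);P("rear b",(150,258),.125)
P("front a",(321,90),.125);P("front b",(319,258),.125)
P("bed end",(495,200),.075)
P("thumb top",(433,182),.172);P("trig top",(433,115),.172)
P("crank c",(592,182),.1);
for n,u,v in [("ball",(590,130),(440,410)),("knob end far",(690,254),(342,520)),("knob near",(610,253),(305,450)),("rear corner",(142,90),(285,90)),("front liner corner +y top",(320,255),(190,240)),("mould corner",(165,255),(165,170)),("front-corner far",(325,90),(355,190))]:
    X,e=tri(t,T(*u),s,S(*v));print(n,np.round(X,4),round(e,4))
```

```text
rear a [0.6185 0.158  0.125 ]
rear b [0.5077 0.1559 0.125 ]
front a [0.6194 0.0473 0.125 ]
front b [0.5085 0.0473 0.125 ]
bed end [ 0.5568 -0.0692  0.075 ]
thumb top [ 0.5497 -0.0244  0.172 ]
trig top [ 0.5926 -0.0243  0.172 ]
crank c [ 0.5647 -0.1317  0.1   ]
ball [ 0.5994 -0.1308  0.0988] 0.0014
knob end far [ 0.5157 -0.1948  0.1041] 0.0015
knob near [ 0.5151 -0.142   0.1071] 0.0022
rear corner [0.6165 0.1644 0.1231] 0.0047
front liner corner +y top [0.5111 0.0471 0.113 ] 0.0026
mould corner [0.5197 0.1488 0.0915] 0.0095
front-corner far [0.6182 0.045  0.124 ] 0.003
```

```bash
cat >> h.py <<'E'
def toolax(q): return R.from_quat(q).as_matrix()
def plan(st,goal,yaw_deg,n):
    """rows for shift to goal (TCP) with tool-z turn of yaw_deg in n rows"""
    M=toolax(st["orientation"]);d=(np.array(goal)-st["tcp_pos"])/n
    for i in range(n):
        print(np.round(M.T@d*1000,1), round(yaw_deg/n,2)); M=M@R.from_euler('z',yaw_deg/n,degrees=True).as_matrix()
E
python3 - <<'E'
from h import *
from plant import r
c=r.calibration("wrist");st=r.state();M=toolax(st["orientation"])
print(M.round(3)); A=R.from_quat(c["attitude"]).as_matrix()
print("cam in tool",(M.T@(c["position"]-st["tcp_pos"])).round(4),"\n",(M.T@A).round(3))
plan(st,[0.562,-0.045,0.404],65.4,18)
E
```

```text
[[-0.909  0.417 -0.001]
 [ 0.417  0.909 -0.001]
 [ 0.    -0.001 -1.   ]]
cam in tool [ 0.0824 -0.0004  0.0316] 
 [[ 0.001  0.948  0.319]
 [ 1.    -0.001 -0.001]
 [-0.001  0.319 -0.948]]
[-29.4 -22.6   0. ] 3.63
[-30.8 -20.7   0. ] 3.63
[-32.  -18.7   0. ] 3.63
[-33.2 -16.6   0. ] 3.63
[-34.2 -14.5   0. ] 3.63
[-35.  -12.3   0. ] 3.63
[-35.7 -10.    0. ] 3.63
[-36.3  -7.8   0. ] 3.63
[-36.7  -5.4   0. ] 3.63
[-37.   -3.1   0. ] 3.63
[-37.1  -0.8   0. ] 3.63
[-37.1   1.6   0. ] 3.63
[-36.9   3.9   0. ] 3.63
[-36.6   6.3   0. ] 3.63
[-36.1   8.6   0. ] 3.63
[-35.5  10.8   0. ] 3.63
[-34.7  13.1   0. ] 3.63
[-33.8  15.2   0. ] 3.63
```

Call:
arm_command --steps "0.085 -0.0294 -0.0226 0 3.63; 0.085 -0.0308 -0.0207 0 3.63; 0.085 -0.032 -0.0187 0 3.63; 0.085 -0.0332 -0.0166 0 3.63; 0.085 -0.0342 -0.0145 0 3.63"

```text
t: 0.57
tcp_pos: [0.3369, 0.3799, 0.4044]
orientation: [0.366, 0.931, -0.0, -0.0]
contact_force: [1.1, 0.8, 0.2]
opening: 0.995
```

Call:
arm_command --steps "0.085 -0.035 -0.0123 0 3.63; 0.085 -0.0357 -0.01 0 3.63; 0.085 -0.0363 -0.0078 0 3.63; 0.085 -0.0367 -0.0054 0 3.63; 0.085 -0.037 -0.0031 0 3.63"

```text
t: 0.98
tcp_pos: [0.4238, 0.2157, 0.4047]
orientation: [0.508, 0.861, -0.0, -0.0]
contact_force: [0.8, -0.0, 0.3]
opening: 0.994
```

Call:
arm_command --steps "0.085 -0.0371 -0.0008 0 3.63; 0.085 -0.0371 0.0016 0 3.63; 0.085 -0.0369 0.0039 0 3.63; 0.085 -0.0366 0.0063 0 3.63; 0.085 -0.0361 0.0086 0 3.63"

```text
t: 1.4
tcp_pos: [0.5107, 0.0516, 0.4046]
orientation: [0.638, 0.77, -0.0, -0.0]
contact_force: [0.6, 0.7, -0.6]
opening: 0.995
```

Call:
arm_command --steps "0.085 -0.0355 0.0108 0 3.63; 0.085 -0.0347 0.0131 0 3.63; 0.085 -0.0338 0.0152 0 3.63; 0.085 0 0 0 0; 0.085 0 0 0 0"

```text
t: 1.82
tcp_pos: [0.5631, -0.0467, 0.4042]
orientation: [0.708, 0.706, -0.0, -0.0]
contact_force: [-0.1, 0.7, -0.5]
opening: 0.994
```

Run:
```python
from h import *
from plant import r
st=r.state();print(st["tcp_pos"],toolax(st["orientation"]).round(4),st["contact_force"],st["joint_positions"])
c=r.calibration("wrist");im=r.grab_frame("wrist");cv2.imwrite("pics/w1.png",cv2.resize(im[:,:,::-1],None,fx=1.5,fy=1.5,interpolation=cv2.INTER_CUBIC))
import pickle;pickle.dump(c,open("w1.pkl","wb"))
for n,P in dict(fl_a=[.6188,.0473,.125],fl_b=[.508,.0473,.125],tg=[.5635,-.033,.172],thumb=[.5497,-.0244,.172]).items(): print(n,proj(c,P)*1.5)
```

```text
[ 0.5630756  -0.0466676   0.40424854] [[ 2.2e-03  1.0e+00 -4.0e-04]
 [ 1.0e+00 -2.2e-03  0.0e+00]
 [ 0.0e+00 -4.0e-04 -1.0e+00]] [-0.08725887  0.70060915 -0.53527577] [-2.04925841e-01  3.09249973e-01  1.58730234e+00 -4.40001005e-05
  1.24546225e+00 -2.02704811e-01]
fl_a [481.76566786 131.37547922]
fl_b [288.55028687 131.57788418]
tg [385.58888611 290.43042997]
thumb [359.02651938 274.78048007]
```

View pics/w1.png

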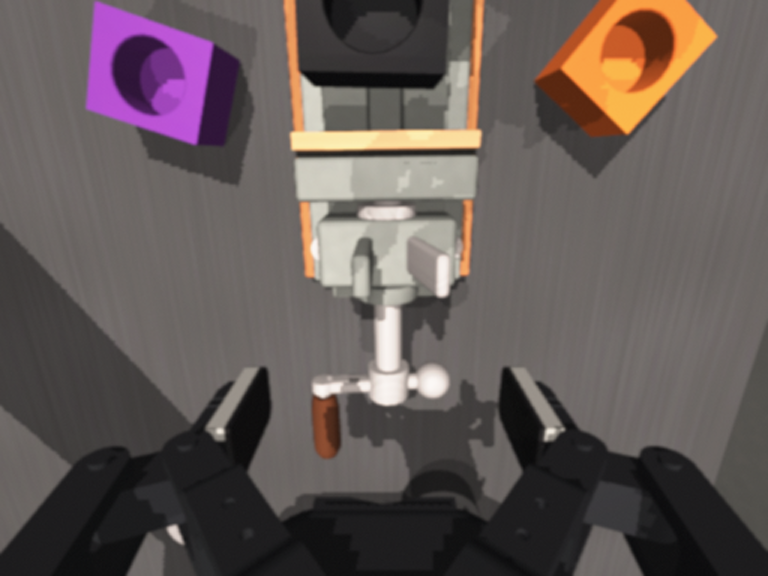

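Run:
```python
from h import *
import pickle
from plant import r
c=pickle.load(open("w1.pkl","rb"));t=r.calibration("top");s=r.calibration("side")
for n,u,z in [("fl-",(291,132),.125),("fl+",(481,131),.125),("lever top inner front",(436,297),.172),("lever outer front",(449,295),.172),("lever outer rear",(448,256),.172),("thumb outer front",(354,294),.172),("thumb in front",(368,294),.172),("mould bl",(304,74),.13),("mould br",(446,74),.13),("crank hub end",(389,385),.1),("knob head",(324,392),.1),("knob end",(327,452),.1)]:
    print(n,plane(c,np.array(u)/1.5,z).round(4))
T=lambda x,y:(170+x/5-.4,140+y/5-.4)
for n,u,v in [("lever outer front top",(449,295),(455,112)),("lever out rear top",(448,256),(415,112)),("thumb out front",(354,294),(450,197)),("knob head",(324,388),(610,253)),("knob end",(327,457),(690,254))]:
    X,e=tri(c,np.array(u)/1.5,t,T(*v));print(n,X.round(4),e.round(4))
crop("pics/w1.png","pics/w1c.png",290,180,490,470,2)
```

```text
fl- [0.5094 0.0471 0.125 ]
fl+ [0.6183 0.0475 0.125 ]
lever top inner front [ 0.5902 -0.0367  0.172 ]
lever outer front [ 0.597  -0.0356  0.172 ]
lever outer rear [ 0.5954 -0.0144  0.172 ]
thumb outer front [ 0.5468 -0.035   0.172 ]
thumb in front [ 0.5542 -0.035   0.172 ]
mould bl [0.5196 0.076  0.13  ]
mould br [0.5962 0.0759 0.13  ]
crank hub end [ 0.5664 -0.135   0.1   ]
knob head [ 0.5157 -0.1412  0.1   ]
knob end [ 0.5154 -0.1985  0.1   ]
lever outer front top [ 0.5977 -0.0387  0.1625] 0.0018
lever out rear top [ 0.594  -0.0131  0.1766] 0.0014
thumb out front [ 0.5442 -0.0371  0.1611] 0.0049
knob head [ 0.5165 -0.1426  0.0943] 0.0041
knob end [ 0.5162 -0.1944  0.1099] 0.0015
```

View pics/w1c.png

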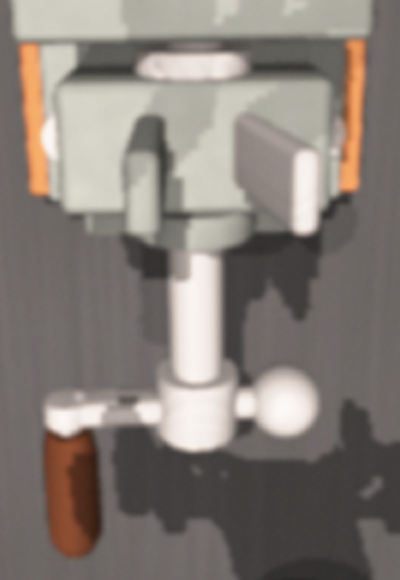

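Call:
arm_command --steps "0.085 0.0106 0.0005 0 -0.5; 0.085 0.0106 0.0005 0.01 0; 0.085 0 0 0.025 0; 0.085 0 0 0.025 0; 0.085 0 0 0.019 0"

```text
t: 2.28
tcp_pos: [0.562, -0.0208, 0.3238]
orientation: [0.703, 0.712, -0.0, -0.001]
contact_force: [-0.5, -1.1, -0.7]
opening: 0.997
```

```bash
cat > look.py <<'E'
from h import *
from plant import r
import sys
def look(name,k=1.5,cam="wrist"):
    st=r.state();c=r.calibration(cam);im=r.grab_frame(cam)
    cv2.imwrite(f"pics/{name}.png",cv2.resize(im[:,:,::-1],None,fx=k,fy=k,interpolation=cv2.INTER_CUBIC))
    M=toolax(st["orientation"]);print(st["t"],"tcp",st["tcp_pos"].round(4),"yaw y",np.degrees(np.arctan2(M[1,1],M[0,1])).round(2),"F",st["contact_force"].round(2),"op",round(st["opening"],3))
    return c,st
if __name__=="__main__": look(sys.argv[1],1.5,sys.argv[2] if len(sys.argv)>2 else "wrist")
E
python3 look.py w2
```

```text
2.2833 tcp [ 0.562  -0.0208  0.3238] yaw y 0.72 F [-0.55 -1.08 -0.75] op 0.997
```

View pics/w2.png

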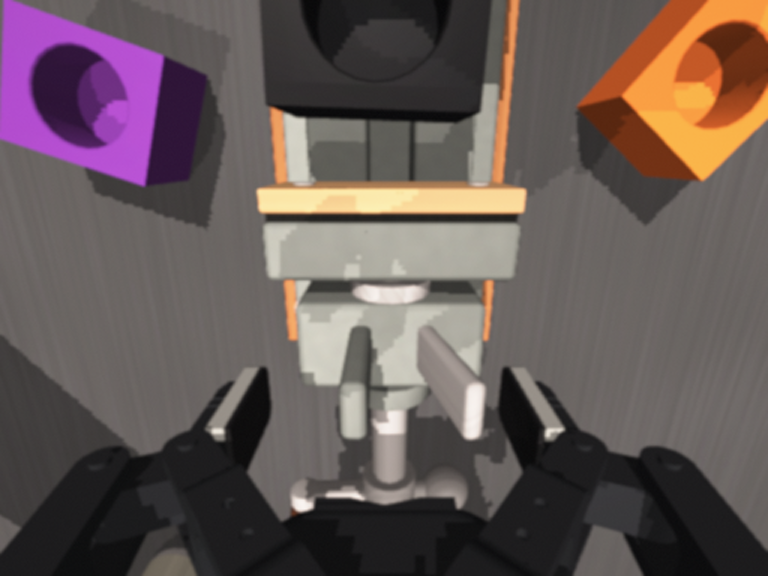

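Run:
```python
from h import *
import pickle
from plant import r
c1=pickle.load(open("w1.pkl","rb"));c2=r.calibration("wrist")
for n,u,v in [("lever outer front top",(448,297),(483,437)),("lever out rear top",(448,255),(483,385)),("thumb out front",(355,295),(341,437)),("thumb in front",(369,295),(365,437)),("liner r",(481,131),(525,188)),("liner l",(291,132),(258,188)),("mould r",(448,74),(483,107)),("mould l",(302,73),(265,104))]:
    X,e=tri(c1,np.array(u)/1.5,c2,np.array(v)/1.5);print(n,X.round(4),e.round(4))
```

```text
lever outer front top [ 0.598  -0.0412  0.16  ] 0.0012
lever out rear top [ 0.5958 -0.0166  0.1626] 0.0024
thumb out front [ 0.5453 -0.0374  0.1664] 0.0033
thumb in front [ 0.5534 -0.0378  0.1654] 0.0021
liner r [0.6235 0.0481 0.0982] 0.0023
liner l [0.5091 0.0475 0.1266] 0.0016
mould r [0.6032 0.0829 0.086 ] 0.0011
mould l [0.5216 0.0742 0.1518] 0.0033
```

Call:
arm_command --steps "0.085 0 0 0 0; 0.085 0 0 0 0"

```text
t: 2.5
tcp_pos: [0.5631, -0.0222, 0.3259]
orientation: [0.703, 0.711, -0.0, -0.0]
contact_force: [0.7, -0.4, 0.3]
opening: 0.996
```

Call:
arm_command --steps "0.085 -0.004 0.001 0.01 0; 0.085 0 0 0.011 0; 0.085 0 0 0 0; 0.06 0 0 0 0; 0.055 0 0 0 0"

```text
t: 2.92
tcp_pos: [0.5649, -0.0279, 0.305]
orientation: [0.704, 0.71, 0.001, 0.001]
contact_force: [5.0, -0.4, 4.5]
opening: 0.742
```

```bash
python3 look.py w3
```

```text
2.9167 tcp [ 0.5649 -0.0279  0.305 ] yaw y 0.51 F [ 5.03 -0.36  4.55] op 0.742
```

View pics/w3.png

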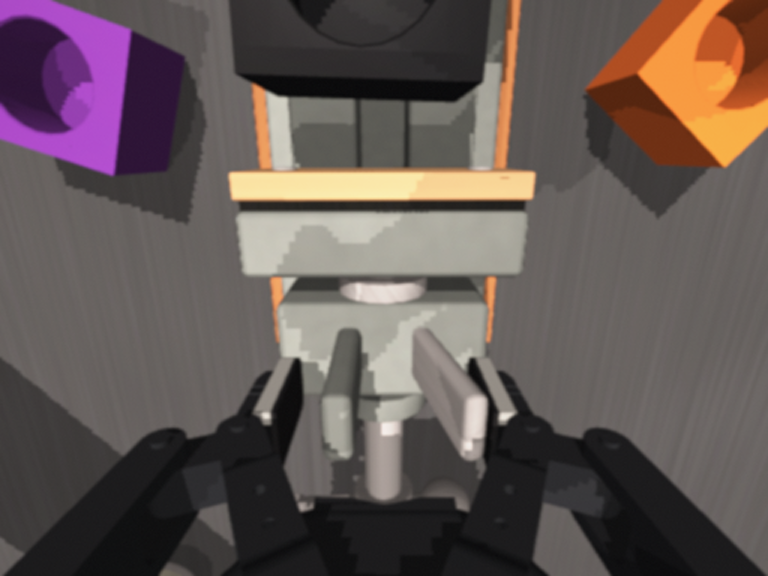

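Call:
arm_command --steps "0.05 0 0 0 0; 0.045 0 0 0 0; 0.04 0 0 0 0; 0.038 0 0 0 0"

```text
t: 3.3
tcp_pos: [0.5645, -0.028, 0.3069]
orientation: [0.704, 0.71, 0.0, 0.001]
contact_force: [-4.0, -1.5, 13.7]
opening: 0.448
```

```bash
python3 look.py w4
```

```text
3.3 tcp [ 0.5645 -0.028   0.3069] yaw y 0.54 F [-4.01 -1.5  13.7 ] op 0.448
```

View pics/w4.png

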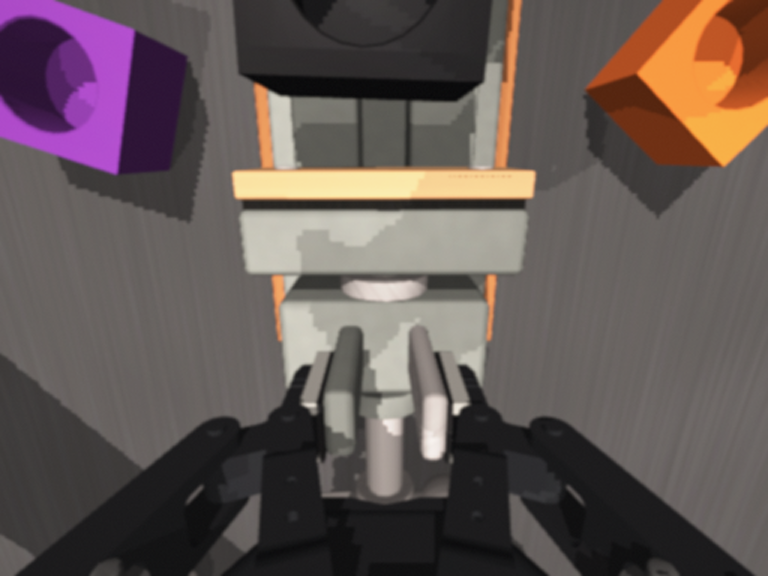

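Call:
arm_command --steps "0.035 0 0 -0.0015 0; 0.033 0 0 0 0; 0.033 0 0 0 0"

```text
t: 3.6
tcp_pos: [0.5633, -0.028, 0.3074]
orientation: [0.704, 0.71, -0.001, -0.0]
contact_force: [-8.3, -1.3, 9.2]
opening: 0.406
```

Call:
arm_command --steps "0.033 0 -0.001 0 0; 0.033 0.002 0 0 0; 0.033 0.003 0 0 0; 0.033 0.003 0 0 0; 0.033 0.003 0 0 0"

```text
t: 4.02
tcp_pos: [0.5629, -0.0179, 0.3074]
orientation: [0.704, 0.711, -0.001, 0.001]
contact_force: [-7.8, -5.4, 6.9]
opening: 0.404
```

```bash
python3 look.py w5
```

```text
4.0167 tcp [ 0.5629 -0.0179  0.3074] yaw y 0.56 F [-7.83 -5.35  6.87] op 0.404
```

View pics/w5.png

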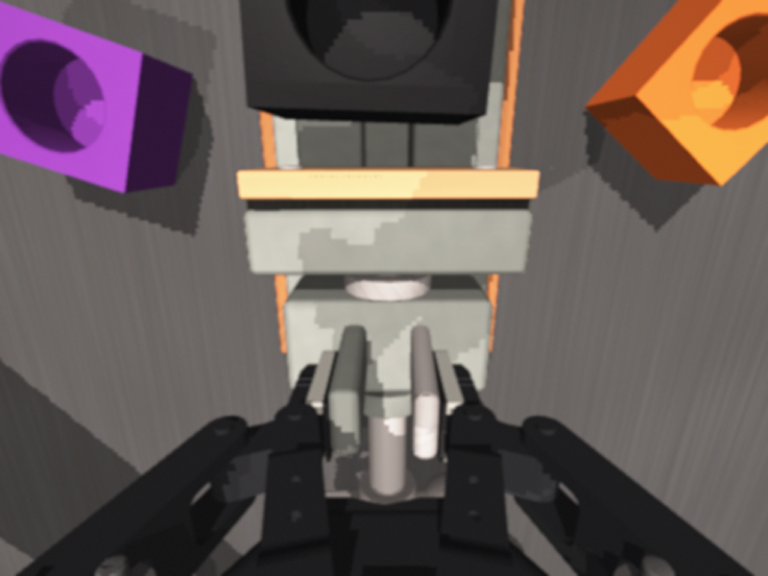

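Call:
arm_command --steps "0.033 0.003 -0.0005 0 0; 0.033 0.003 0 0 0; 0.033 0.003 0 0 0; 0.033 0.003 0 0 0; 0.033 0.003 0 0 0"

```text
t: 4.48
tcp_pos: [0.5626, -0.0029, 0.3074]
orientation: [0.704, 0.711, -0.001, 0.002]
contact_force: [-6.4, -6.8, 4.4]
opening: 0.403
```

Call:
arm_command --steps "0.033 0.002 0 0 0; 0.033 0.002 0 0 0; 0.033 0.002 0 0 0"

```text
t: 4.73
tcp_pos: [0.5625, 0.003, 0.3074]
orientation: [0.704, 0.711, -0.001, 0.002]
contact_force: [-5.2, -7.8, 5.0]
opening: 0.408
```

```bash
python3 look.py w6
```

```text
4.7333 tcp [0.5625 0.003  0.3074] yaw y 0.58 F [-5.18 -7.84  5.04] op 0.408
```

View pics/w6.png

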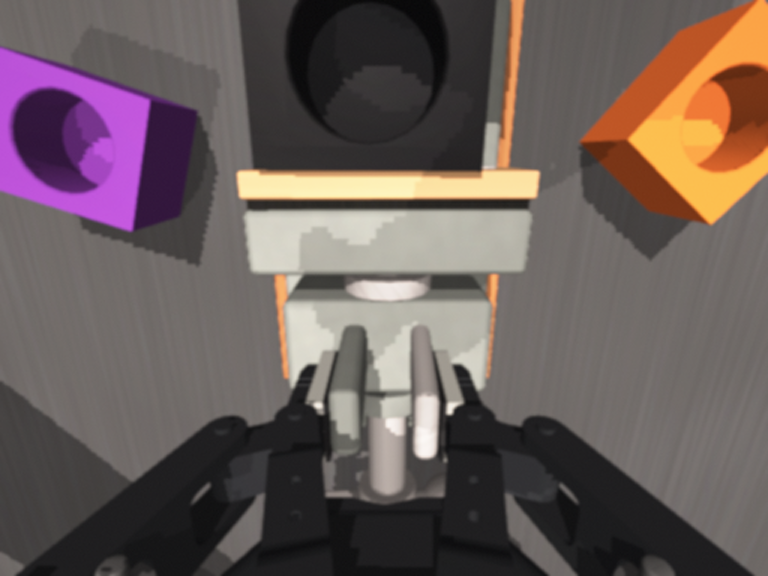

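Call:
arm_command --steps "0.033 0.002 0 0 0; 0.033 0.002 0 0 0"

```text
t: 4.95
tcp_pos: [0.5625, 0.0067, 0.3074]
orientation: [0.704, 0.711, -0.001, 0.002]
contact_force: [-6.0, -8.0, 4.4]
opening: 0.409
```

Call:
arm_command --steps "0.033 0.0015 0 0 0; 0.033 0.0015 0 0 0"

```text
t: 5.12
tcp_pos: [0.5625, 0.0099, 0.3074]
orientation: [0.704, 0.711, -0.001, 0.002]
contact_force: [-6.5, -8.1, 5.7]
opening: 0.405
```

Call:
arm_command --steps "0.033 0.0012 0 0 0; 0.033 0.0012 0 0 0"

```text
t: 5.28
tcp_pos: [0.5624, 0.0123, 0.3074]
orientation: [0.704, 0.711, -0.001, 0.002]
contact_force: [-6.6, -8.7, 5.2]
opening: 0.399
```

Call:
arm_command --steps "0.033 0.001 0 0 0; 0.033 0.001 0 0 0"

```text
t: 5.45
tcp_pos: [0.5625, 0.0136, 0.3074]
orientation: [0.703, 0.711, -0.001, 0.002]
contact_force: [-6.2, -14.4, 5.5]
opening: 0.404
```

Run:
```python
from h import *
from look import look
look("w7");c,_=look("t7",1,"top")
crop("pics/t7.png","pics/t7c.png",170,140,330,215,5)
```

```text
5.45 tcp [0.5625 0.0136 0.3074] yaw y 0.61 F [ -6.21 -14.39   5.51] op 0.404
5.5 tcp [0.5624 0.0136 0.3074] yaw y 0.61 F [ -5.33 -11.63   4.96] op 0.403
```

View pics/w7.png

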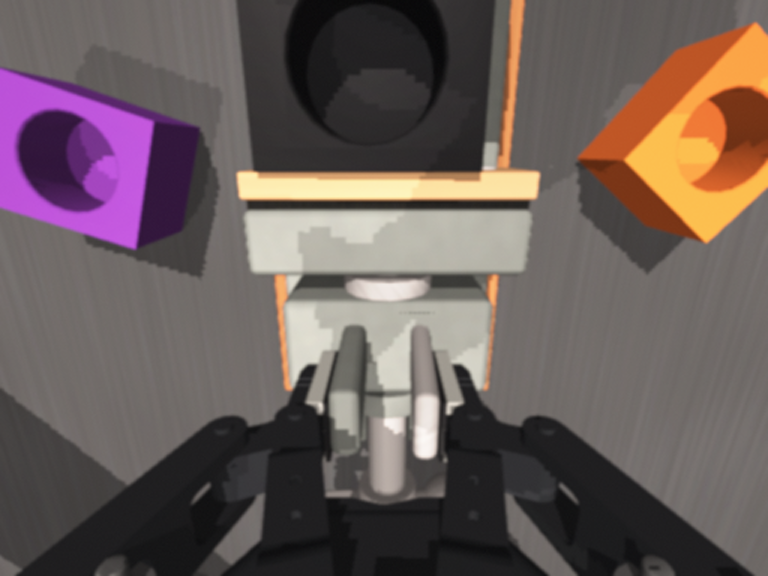

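View pics/t7c.png

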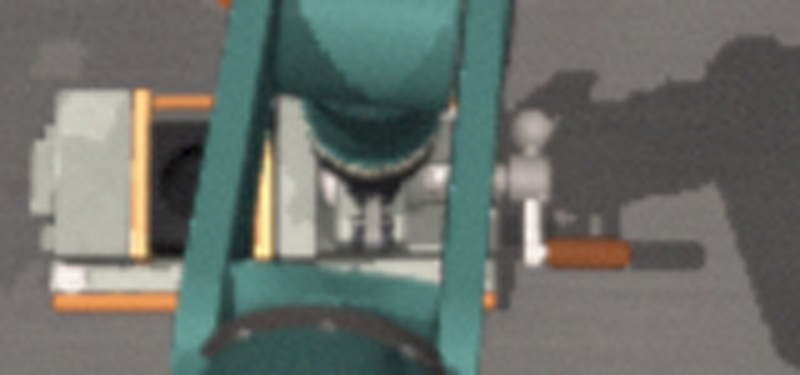

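Call:
arm_command --steps "0.033 0.0007 0 0 0; 0.033 0 0 0 0"

```text
t: 5.72
tcp_pos: [0.5624, 0.0138, 0.3074]
orientation: [0.703, 0.711, -0.002, 0.003]
contact_force: [-6.0, -13.7, 5.2]
opening: 0.403
```

Call:
arm_command --steps "0.033 0.001 0 0 0; 0.033 0 0 0 0"

```text
t: 5.88
tcp_pos: [0.5625, 0.0142, 0.3074]
orientation: [0.703, 0.711, -0.002, 0.003]
contact_force: [-6.8, -17.6, 4.6]
opening: 0.407
```

Call:
arm_command --steps "0.05 0 0 0 0; 0.06 0 0 0 0; 0.07 0 0 0 0; 0.08 0 0 0 0; 0.085 0 0 0 0"

```text
t: 6.3
tcp_pos: [0.5622, 0.0176, 0.3062]
orientation: [0.704, 0.71, -0.0, -0.0]
contact_force: [0.2, 0.6, 0.4]
opening: 0.998
```

```bash
python3 look.py w8
```

```text
6.3 tcp [0.5622 0.0176 0.3062] yaw y 0.54 F [0.25 0.57 0.44] op 0.998
```

View pics/w8.png

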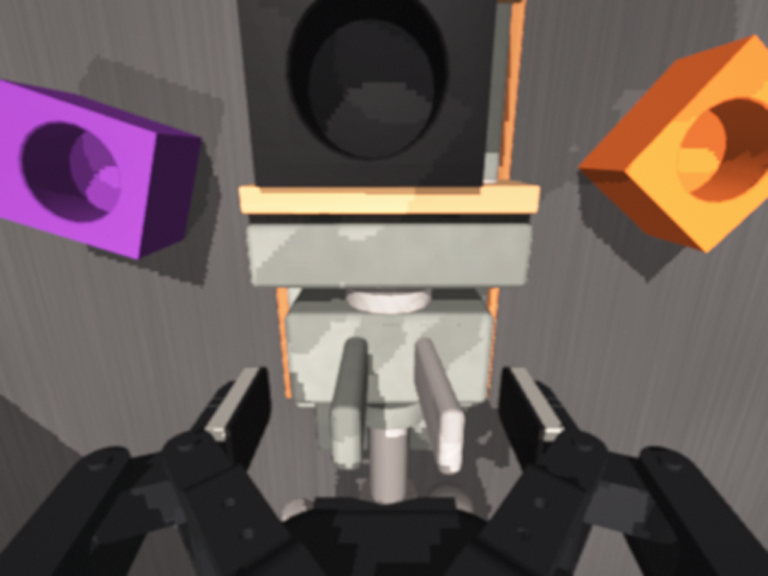

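Call:
arm_command --steps "0.085 0 0 -0.028 0; 0.085 0 0 -0.028 0; 0.085 -0.035 -0.01 -0.01 0; 0.085 -0.04 -0.01 0 0; 0.085 -0.04 -0.01 0 0"

```text
t: 6.77
tcp_pos: [0.5336, -0.0982, 0.3735]
orientation: [0.703, 0.711, 0.001, 0.001]
contact_force: [0.1, -1.0, -0.3]
opening: 0.997
```

Call:
arm_command --steps "0.085 -0.03 -0.01 0 0; 0.085 0 0 0 0; 0.085 0 0 0 0"

```text
t: 7.02
tcp_pos: [0.5234, -0.1292, 0.3722]
orientation: [0.705, 0.709, 0.0, -0.0]
contact_force: [-0.4, 0.7, 0.1]
opening: 0.998
```

Run:
```python
from h import *
from look import look
import pickle
c,_=look("w9");pickle.dump(c,open("w9.pkl","wb"));look("t9",1,"top");crop("pics/t9.png","pics/t9c.png",170,140,330,215,5)
look("s9",1,"side");crop("pics/s9.png","pics/s9c.png",200,140,330,265,4.5)
```

```text
7.0167 tcp [ 0.5234 -0.1292  0.3722] yaw y 0.35 F [-0.45  0.7   0.09] op 0.998
7.0667 tcp [ 0.5236 -0.1281  0.3721] yaw y 0.44 F [-0.36  0.41 -1.07] op 0.998
7.1167 tcp [ 0.5238 -0.1274  0.3721] yaw y 0.52 F [-0.36 -0.02 -0.31] op 0.996
```

View pics/w9.png

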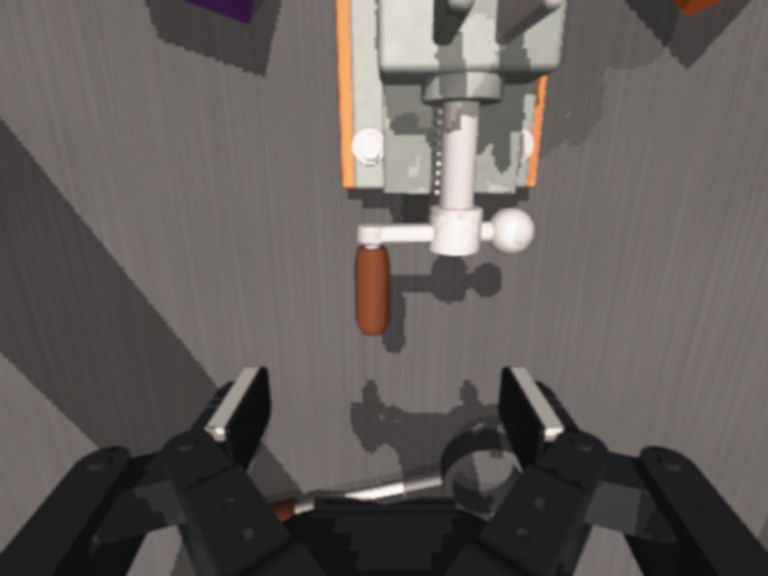

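View pics/s9c.png

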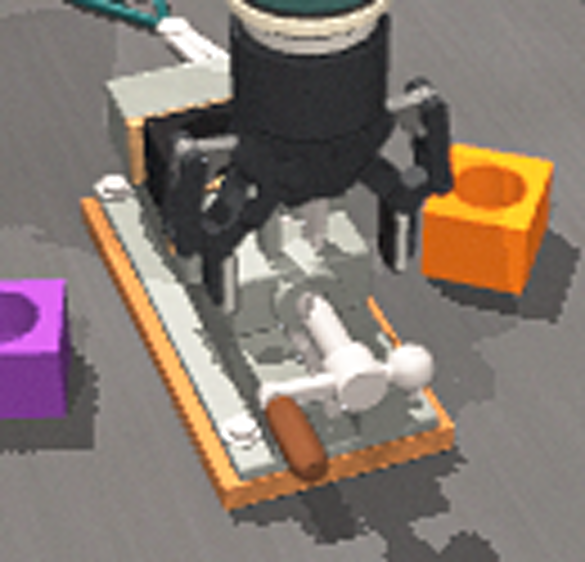

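View pics/t9c.png

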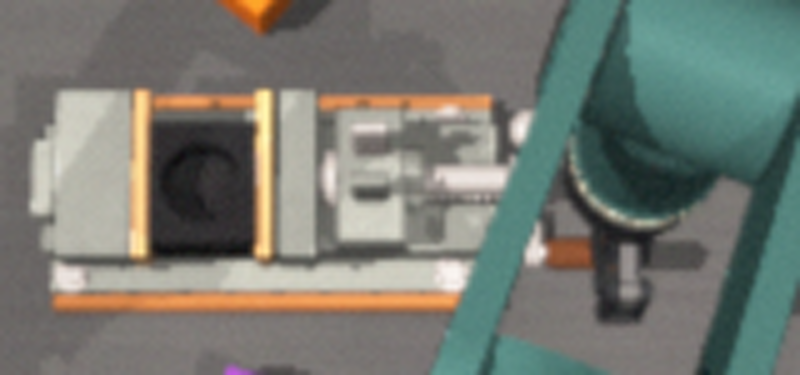

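Run:
```python
from h import *
import pickle
from plant import r
c=pickle.load(open("w9.pkl","rb"));s=r.calibration("side");t=r.calibration("top")
S=lambda x,y:(200+x/4.5-.4,140+y/4.5-.4)
for n,u in [("knob near",(371,246)),("knob far",(373,333)),("hub",(457,234)),("arm",(400,234)),("ball",(512,230)),("screw top y",(460,120))]: print(n,plane(c,np.array(u)/1.5,.1).round(4))
for n,u,v in [("ball",(512,230),(410,366)),("knob end",(373,328),(312,463)),("knob head",(371,250),(280,405)),("arm tip",(370,236),(273,390))]:
    X,e=tri(c,np.array(u)/1.5,s,S(*v));print(n,X.round(4),e.round(4))
st=r.state();print(st["tcp_pos"])
```

```text
knob near [ 0.5149 -0.1006  0.1   ]
knob far [ 0.516  -0.1585  0.1   ]
hub [ 0.5667 -0.0928  0.1   ]
arm [ 0.5324 -0.0931  0.1   ]
ball [ 0.5996 -0.0902  0.1   ]
screw top y [ 0.5643 -0.0293  0.1   ]
ball [ 0.5988 -0.0902  0.0983] 0.0026
knob end [ 0.5153 -0.1519  0.1062] 0.0019
knob head [ 0.5146 -0.1018  0.105 ] 0.0009
arm tip [ 0.514  -0.0925  0.1086] 0.0013
[ 0.52395009 -0.12697633  0.37210601]
```

Call:
arm_command --steps "0.055 -0.006 -0.0087 0 0; 0.055 0 0 0.025 0; 0.055 0 0 0.025 0; 0.055 0 0 0.02 0; 0.055 0 0 0 0"

```text
t: 7.58
tcp_pos: [0.5131, -0.1326, 0.2988]
orientation: [0.703, 0.711, -0.002, -0.003]
contact_force: [0.3, -0.5, 0.1]
opening: 0.64
```

```bash
python3 look.py w10
```

```text
7.5833 tcp [ 0.5131 -0.1326  0.2988] yaw y 0.63 F [ 0.27 -0.51  0.08] op 0.64
```

View pics/w10.png

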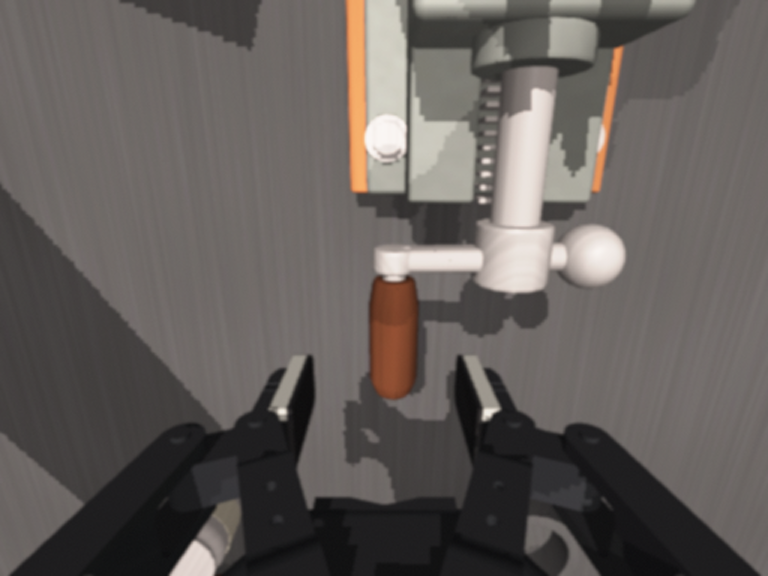

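Call:
arm_command --steps "0.055 0 0.003 0.02 0; 0.055 0 0 0.02 0; 0.055 0 0 0 0; 0.055 0 0 0 0"

```text
t: 7.97
tcp_pos: [0.5181, -0.1337, 0.2628]
orientation: [0.704, 0.711, -0.0, -0.0]
contact_force: [-0.2, -0.3, -0.0]
opening: 0.642
```

```bash
python3 look.py w11
```

```text
7.9667 tcp [ 0.5181 -0.1337  0.2628] yaw y 0.58 F [-0.16 -0.3  -0.03] op 0.642
```

View pics/w11.png

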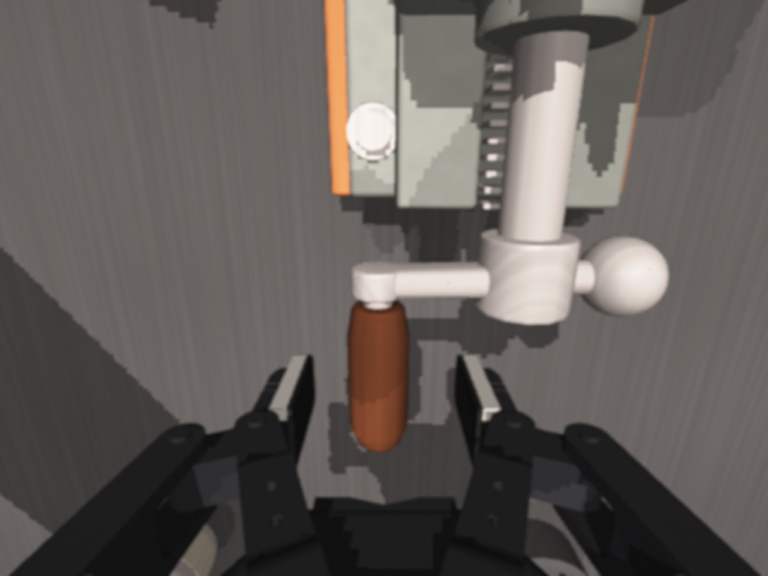

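Call:
arm_command --steps "0.05 0 -0.002 0.005 0; 0.04 0 0 0 0; 0.03 0 0 0 0; 0.02 0 0 0 0; 0.018 0 0 0 0"

```text
t: 8.43
tcp_pos: [0.5158, -0.1341, 0.2577]
orientation: [0.704, 0.71, -0.0, -0.0]
contact_force: [-2.5, -0.4, 5.0]
opening: 0.233
```

Call:
arm_command --steps "0.015 0 0 0 0; 0.015 0 0 0 0; 0.015 0 0 0 0"

```text
t: 8.68
tcp_pos: [0.5159, -0.1342, 0.2577]
orientation: [0.704, 0.71, -0.0, -0.0]
contact_force: [-4.0, -0.3, 6.3]
opening: 0.237
```

```bash
python3 look.py w12; python3 look.py s12 side
```

```text
8.6833 tcp [ 0.5159 -0.1342  0.2577] yaw y 0.54 F [-4.01 -0.26  6.27] op 0.237
8.7333 tcp [ 0.5159 -0.1341  0.2577] yaw y 0.55 F [-3.64  0.39  5.4 ] op 0.236
```

View pics/w12.png

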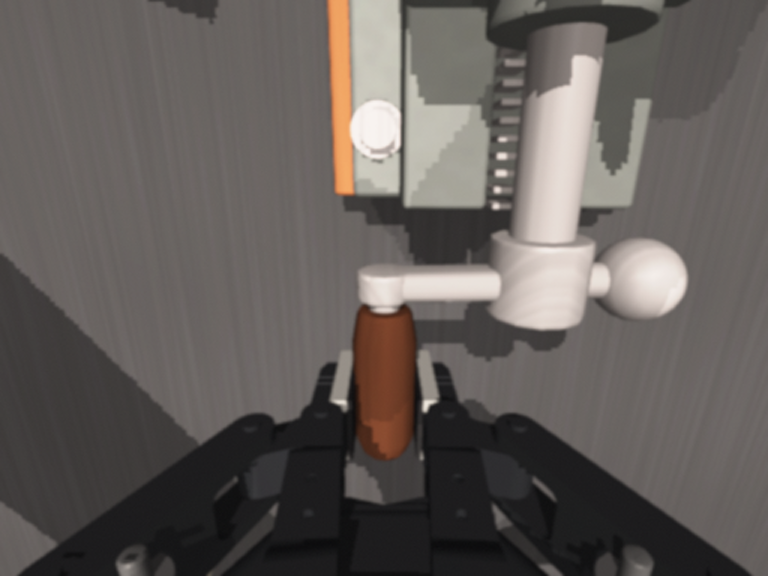

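Call:
arm_command --steps "0.015 0 0.0006 -0.005 0; 0.015 0 0.0011 -0.0049 0; 0.015 0 0.0016 -0.0047 0"

```text
t: 9.03
tcp_pos: [0.5188, -0.1345, 0.2716]
orientation: [0.704, 0.711, -0.001, -0.0]
contact_force: [-2.7, -6.5, -8.2]
opening: 0.235
```

Call:
arm_command --steps "0.015 -0.0005 0.0018 -0.004 0; 0.015 -0.0005 0 0 0"

```text
t: 9.2
tcp_pos: [0.5208, -0.1354, 0.2763]
orientation: [0.704, 0.711, -0.001, -0.0]
contact_force: [-4.5, -2.3, 1.2]
opening: 0.235
```

Call:
arm_command --steps "0.015 0 0.0025 -0.0043 0; 0.015 0 0.0029 -0.0041 0; 0.015 0 0.0033 -0.0038 0"

```text
t: 9.45
tcp_pos: [0.5287, -0.1359, 0.2878]
orientation: [0.703, 0.711, -0.002, -0.001]
contact_force: [-6.2, -11.0, -5.2]
opening: 0.238
```

Call:
arm_command --steps "0.015 -0.001 0 0 0; 0.015 -0.001 0 0 0"

```text
t: 9.62
tcp_pos: [0.5292, -0.1371, 0.2886]
orientation: [0.704, 0.71, -0.001, -0.001]
contact_force: [-4.8, 1.3, 4.3]
opening: 0.24
```

Call:
arm_command --steps "0.015 -0.0005 0.0037 -0.0034 0; 0.015 0 0.004 -0.003 0; 0.015 0 0.0043 -0.0026 0"

```text
t: 9.87
tcp_pos: [0.5396, -0.1373, 0.2967]
orientation: [0.704, 0.711, -0.003, -0.003]
contact_force: [-10.8, -5.2, 2.2]
opening: 0.239
```

Call:
arm_command --steps "0.015 -0.0005 0 0 0; 0.015 0 0 0 0"

```text
t: 10.03
tcp_pos: [0.5404, -0.1376, 0.2975]
orientation: [0.704, 0.711, -0.002, -0.002]
contact_force: [-9.4, -1.8, 5.2]
opening: 0.239
```

```bash
python3 look.py w13
```

```text
10.0333 tcp [ 0.5404 -0.1376  0.2975] yaw y 0.56 F [-9.36 -1.76  5.17] op 0.239
```

View pics/w13.png

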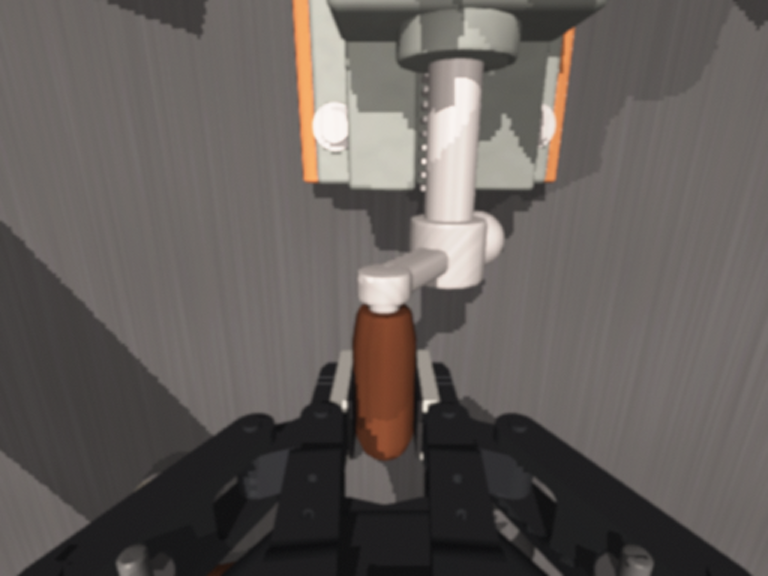

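Call:
arm_command --steps "0.015 0 0.0035 -0.003 0; 0.015 0 0.0046 -0.0021 0; 0.015 0 0 0 0"

```text
t: 10.33
tcp_pos: [0.5495, -0.1381, 0.3021]
orientation: [0.704, 0.711, -0.001, -0.001]
contact_force: [-4.6, -3.6, -2.4]
opening: 0.236
```

Call:
arm_command --steps "0.015 0 0.0048 -0.0014 0; 0.015 -0.0003 0.0049 -0.0009 0; 0.015 0 0 0 0"

```text
t: 10.58
tcp_pos: [0.559, -0.1384, 0.3044]
orientation: [0.704, 0.711, -0.002, -0.001]
contact_force: [-5.2, -4.9, -1.0]
opening: 0.24
```

Call:
arm_command --steps "0.015 -0.0005 0.005 -0.0005 0; 0.015 -0.0003 0.005 0 0; 0.015 0 0 0 0"

```text
t: 10.83
tcp_pos: [0.5686, -0.1386, 0.3049]
orientation: [0.704, 0.711, -0.002, -0.002]
contact_force: [-6.9, -2.0, 0.9]
opening: 0.237
```

Call:
arm_command --steps "0.015 0 0.002 0.0001 0; 0.015 0 0.002 0.0003 0; 0.015 0 0 0 0; 0.015 0 0 0 0"

```text
t: 11.17
tcp_pos: [0.572, -0.1386, 0.3046]
orientation: [0.704, 0.711, -0.002, -0.002]
contact_force: [-7.8, -2.9, 1.5]
opening: 0.236
```

Call:
arm_command --steps "0.015 0 0.0015 0.0002 0; 0.015 0 0.0015 0.0003 0; 0.015 0 0 0 0; 0.015 0 0 0 0"

```text
t: 11.5
tcp_pos: [0.5749, -0.1386, 0.3042]
orientation: [0.704, 0.711, -0.002, -0.002]
contact_force: [-9.4, -3.4, 2.6]
opening: 0.235
```

Call:
arm_command --steps "0.015 0 0.001 0.0002 0; 0.015 0 0 0 0; 0.015 0 0 0 0"

```text
t: 11.75
tcp_pos: [0.5758, -0.1386, 0.304]
orientation: [0.704, 0.711, -0.002, -0.002]
contact_force: [-8.3, -2.4, 3.6]
opening: 0.233
```

Call:
arm_command --steps "0.015 0 0 0 0"

```text
t: 11.83
tcp_pos: [0.5758, -0.1386, 0.304]
orientation: [0.704, 0.711, -0.002, -0.002]
contact_force: [-9.5, -3.4, 3.9]
opening: 0.238
```

```bash
cat > favg.py <<'E'
from h import *
from plant import r
F=[]
for i in range(8):
    r.grab_frame("wrist");F.append(r.state()["contact_force"])
F=np.array(F);p=r.state()["tcp_pos"];f=F.mean(0);th=np.arcsin((p[0]-.566)/.05)
print(F.round(1).tolist());print("mean",f.round(2),"tcp",p.round(4),"th",round(th,3),"tan",round(f[0]*np.cos(th)-f[2]*np.sin(th),2),"rad",round(f[0]*np.sin(th)+f[2]*np.cos(th),2),"t",r.state()["t"])
E
python3 favg.py
```

```text
[[-8.2, -2.4, 3.6], [-8.9, -2.9, 3.7], [-8.7, -2.9, 4.2], [-9.1, -3.4, 5.1], [-9.6, -2.9, 4.2], [-8.6, -3.5, 4.4], [-9.5, -1.4, 4.1], [-8.9, -2.9, 4.3]]
mean [-8.93 -2.78  4.2 ] tcp [ 0.5758 -0.1386  0.304 ] th 0.197 tan -9.58 rad 2.37 t 12.2333
```

Call:
arm_command --steps "0.015 0 0.0009 0 0; 0.015 0 0.0009 0 0; 0.015 0 0 0 0; 0.015 0 0 0 0"

```text
t: 12.57
tcp_pos: [0.5773, -0.1386, 0.3038]
orientation: [0.704, 0.711, -0.002, -0.002]
contact_force: [-9.5, -3.8, 3.5]
opening: 0.239
```

```bash
python3 favg.py
```

```text
[[-9.7, -2.8, 2.9], [-9.1, -2.9, 3.1], [-10.3, -2.6, 2.9], [-8.6, -2.9, 3.4], [-10.0, -3.7, 2.9], [-9.9, -2.4, 4.2], [-8.9, -3.0, 3.8], [-11.3, -2.5, 3.9]]
mean [-9.72 -2.85  3.38] tcp [ 0.5773 -0.1386  0.3038] th 0.228 tan -10.24 rad 1.1 t 12.9667
```

Call:
arm_command --steps "0.03 0 0 0 0; 0.045 0 0 0 0; 0.055 0 0 0 0; 0.06 0 0 0 0; 0.06 0 0 0 0"

```text
t: 13.38
tcp_pos: [0.58, -0.1385, 0.3042]
orientation: [0.704, 0.71, 0.0, 0.0]
contact_force: [0.3, 0.1, 0.3]
opening: 0.704
```

```bash
python3 favg.py; python3 look.py w14
```

```text
[[0.2, -0.8, 0.5], [-0.4, -0.5, -0.4], [-0.8, -0.2, 0.0], [0.1, 0.0, 0.7], [0.2, -0.3, -1.2], [0.1, 0.1, 0.1], [-0.4, 0.2, -0.6], [-0.2, -0.2, -0.7]]
mean [-0.16 -0.21 -0.21] tcp [ 0.5796 -0.1386  0.3038] th 0.275 tan -0.1 rad -0.25 t 13.7833
13.7833 tcp [ 0.5796 -0.1386  0.3038] yaw y 0.53 F [-0.2  -0.18 -0.72] op 0.703
```

View pics/w14.png

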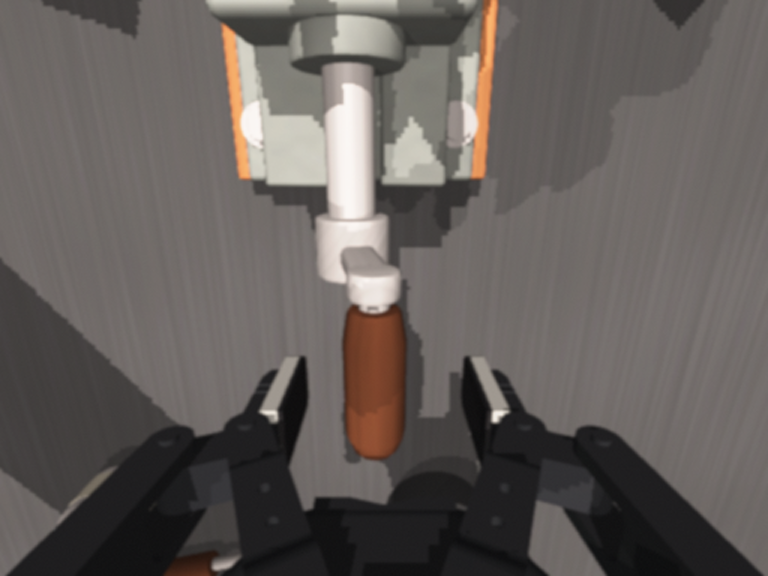

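Call:
arm_command --steps "0.06 0 0 -0.02 0; 0.06 0 0 -0.03 0; 0.06 0 0 -0.035 0; 0.06 0.03 0 -0.02 0; 0.06 0.03 -0.01 0 0"

```text
t: 14.25
tcp_pos: [0.5721, -0.0797, 0.4143]
orientation: [0.705, 0.709, 0.003, 0.005]
contact_force: [1.8, 0.5, -0.9]
opening: 0.699
```

Call:
arm_command --steps "0.06 0.04 0 0 0; 0.06 0 0 0 0; 0.06 0 0 0 0"

```text
t: 14.5
tcp_pos: [0.5683, -0.0368, 0.409]
orientation: [0.703, 0.712, 0.0, 0.0]
contact_force: [-0.3, -0.4, -1.1]
opening: 0.703
```

Run:
```python
from h import *
from look import look
look("w15");look("s15",1,"side");crop("pics/s15.png","pics/s15c.png",200,140,330,265,4.5)
```

```text
14.5 tcp [ 0.5683 -0.0368  0.409 ] yaw y 0.72 F [-0.31 -0.37 -1.12] op 0.703
14.55 tcp [ 0.5686 -0.038   0.4089] yaw y 0.65 F [ 0.5  -0.1   0.43] op 0.703
```

View pics/w15.png

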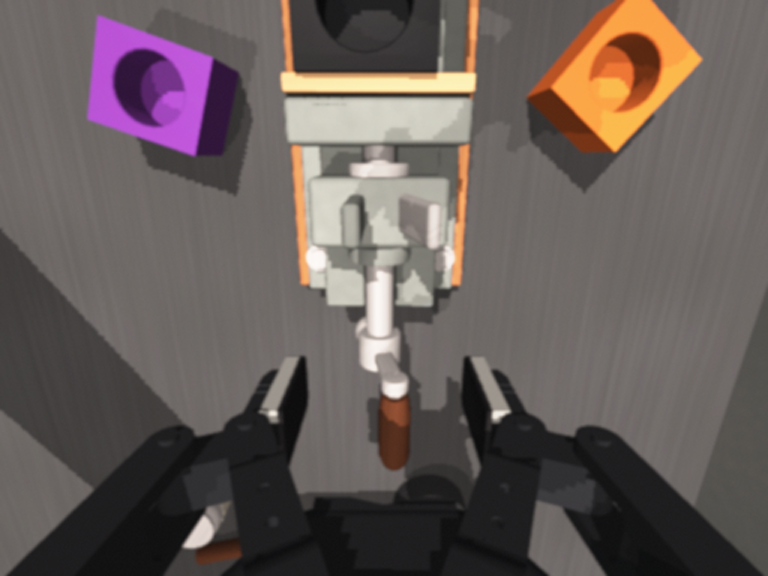

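View pics/s15c.png

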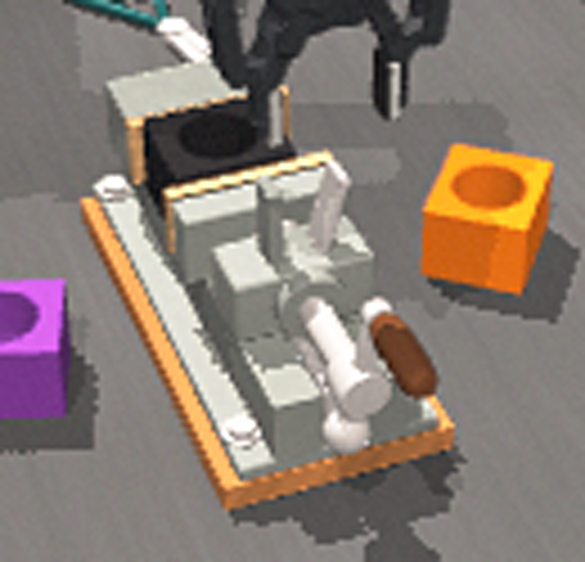

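Call:
arm_command --steps "0.06 -0.04 0 -0.01 0; 0.06 -0.04 0 0 0; 0.06 -0.04 0 0 0; 0.06 -0.04 0 0 0; 0.06 -0.04 0 0 0"

```text
t: 15.02
tcp_pos: [0.57, -0.242, 0.4186]
orientation: [0.704, 0.71, -0.0, 0.0]
contact_force: [1.2, 0.2, 0.1]
opening: 0.705
```

Call:
arm_command --steps "0.06 -0.035 0 0 0; 0.06 -0.02 0 0 0; 0.06 0 0 0 0; 0.06 0 0 0 0"

```text
t: 15.35
tcp_pos: [0.5704, -0.2963, 0.4181]
orientation: [0.705, 0.709, -0.0, -0.0]
contact_force: [0.4, -0.0, 0.3]
opening: 0.704
```

Run:
```python
from h import *
from look import look
look("t16",1.5,"top")
look("t16b",1,"top");crop("pics/t16b.png","pics/t16c.png",170,140,330,215,5)
look("s16",1.5,"side")
```

```text
15.35 tcp [ 0.5704 -0.2963  0.4181] yaw y 0.3 F [ 0.41 -0.03  0.33] op 0.704
15.4 tcp [ 0.5705 -0.2949  0.4182] yaw y 0.39 F [-0.21  0.74  0.1 ] op 0.7
15.45 tcp [ 0.5706 -0.2939  0.4184] yaw y 0.47 F [ 0.44  0.85 -0.28] op 0.704
```

View pics/t16.png

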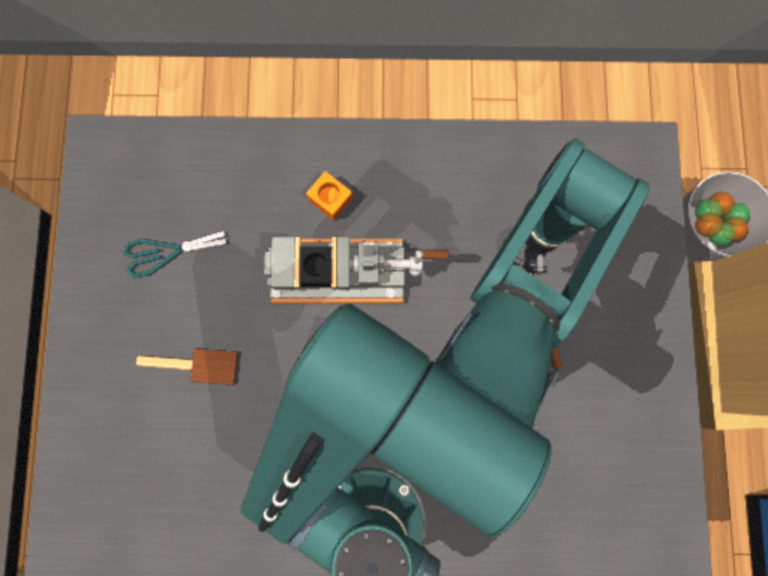

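View pics/t16c.png

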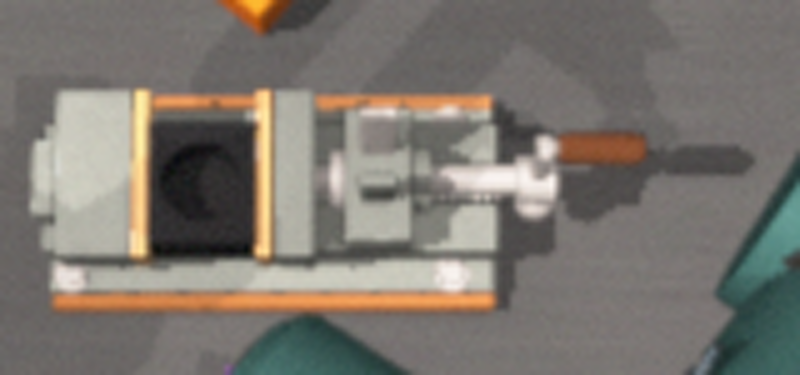

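View pics/s16.png

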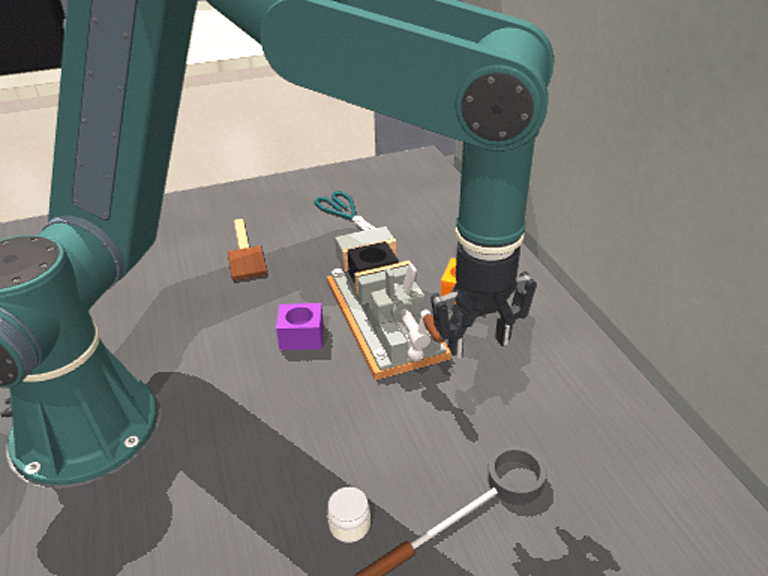

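The mould sits flush against both linings (crop columns 150 to 256). The trigger is fully back, the bystanders haven't moved and the arm is clear, so I'm handing in.

```bash
python3 -c "
from plant import r
print(r.close_job())"
```

```text
the job is handed in; nothing more can be done
None
```

The mould is clamped between both jaw linings and the job is handed in, at about 15.5 s of the 58 s allowed.

**What I did:** I squeezed the trigger against the thumb rest and slid the jaw up about 42 mm. I stopped at 17.6 N total push, of which about 8 N was sliding drag. I then let the trigger go and carried the crank knob clockwise about 1.75 rad.

**Last checks:**
- **Clamping force:** the push on the knob at rest averaged 10.2 N, against 10 N for firm. With the hand open, the force sensor read about 0.1 N, so it was not biased, and the handle stayed where I left it.
- **Mould:** from above it looks square and flush against both linings.
- **Trigger:** right after I let go it looked as if it was hanging part-way. After the crank turn it was fully sprung back.
- **Other things on the bench:** the shears, paddle, tin, ring mould and coloured blocks look unmoved. I compared these by eye and did not measure them.

**Disagreements and limits:**
- **Trigger position:** it measured about 73 mm in front of the front jaw's face, not 80 mm. The handle started near -90°, which accounts for about 6 mm of that through the screw's feed.
- **Heights:** two-view heights were only good to about 5–10 mm, and a few edge points were worse (up to about 27 mm off). I relied on the given heights there.
- **Force readings:** single readings scattered by about ±1 N, so the clamping figure is an average of eight.

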